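Warm the soup bowl on the buffet warmer

TASK

First swing the steel tray, with the soup bowl standing in it, about its pivot until the tray lies squarely over the white outline on the warmer, without touching the bowl. Then turn only the outer ring of the double knob until its pointer stands at the long mark at the top of the dial, leaving the inner timer knob as it is set. Leave the crockery around alone.

Things in the scene. Friction and masses are not known exactly. Their poses are not given: they have to be found in the camera images.
- warmer: Buffet warmer, fixed: black glass slab 260 x 400 x 12 mm, grey console on its right (-y). Origin on the table; x points to its back, away from the robot, y left, z up. Slab: x -130..130, y -215..185 mm. Console: x -85..85, y -200..-50; its face rises backwards at 35 degrees from 35 mm high at the front edge to 133 mm at x 55, level behind.
- ring_center (a point): Point on the double knob's axis, 22 mm out from the console's face: a good grip height for the outer ring. Fixed, does not turn. z axis: the knob axis, out of the face, 35 degrees from vertical, leaning to the front; x axis: up the slope, to the long mark; y axis: the warmer's y. The face is clear for 35 mm or more around the ring.
- heat_ring (a joint): Outer ring (heat), rad: 0 = pointer at the long mark up the slope, positive counter-clockwise looking at the face. Range -2..2, no detents, stays put, 0.06 N m. Round, black, ribbed, 60 mm across, 5 to 31 mm out from the face; pointer: an 8 mm wide tab with a white stroke, reaching 38 mm from the axis, 8 to 16 mm out from the face.
- timer_knob (a joint): Inner knob (timer), rad: 0 = black stroke up the slope, positive counter-clockwise. Steel disc 38 mm across with a 36 x 11 mm bar grip, coaxial with the ring, 32 to 52 mm out from the face. It turns very easily and must stay as set.
- timer_tip (a point): End of the inner knob's bar grip, 18 mm from the axis and 45 mm out from the face, on the side of the black stroke.
- tray: Steel swing tray. Origin on its pivot (post at warmer x -100, y 90 mm, top 57 mm above table), at its underside, 14 mm above the table; x axis from pivot to free end, z up. Spans x 15..195, y -62.5..62.5 mm; rim 28 mm high all round, floor 4 mm thick. Starts swung out to the left; home when its x is parallel to the warmer's x. Stiff pivot (0.25 N m), no coasting, no end stop.
- tray_end (a point): Middle of the top of the rim at the tray's free end.
- zone (a point): Centre of the white rectangular outline (187 x 135 mm) printed on the slab, where the tray belongs; on the slab's top, 12 mm above the table. The bowl starts within 5 mm of the tray's middle, which lies over this point when the tray is home.
- bowl_mid (a point): Cream soup bowl with two small ears, loose, standing in the tray; this point is on its axis half-way up, 28 mm above its foot. 104 mm across, 125 mm over the ears, 57 mm high.
- mug: White mug, bystander, 76 mm across, 85 mm high; origin under its centre.
- plates: Stack of four cream plates with blue rims, bystander, 170 mm across, 40 mm high; origin under its centre.
- jar: Glass jar with a wooden lid, bystander, 72 mm across, 110 mm high; origin under its centre.
There are look-alikes about, which are no part of the job. What is shaped like the part that bears bowl_mid but yellow is not meant.

How it is judged:
By the outcome, as a careful person would: the job done as asked, in the order asked, and still so for the second after the job is handed in, with the robot touching nothing.
It also fails if it takes over 56 s, if anything falls off the work surface, if the arm or the gripper's body presses on something with over 40 N, if the wrist force passes 120 N, or if a joint passes its speed limit or range.

ROBOT

A 7-joint arm with a two-finger parallel gripper is mounted at the origin on the work surface. World frame = base frame: x ahead of the robot, y to its left, z up, the work surface at z = 0. Lengths are in m, angles in rad, forces in N, time in s.
With the tool pointing down it reaches from about 0.4 to 0.85 m from the base axis. Payload 6.9 kg.
Tool frame: the origin (TCP) lies on the mounting face of the last link; the fingertips stand 173 mm ahead of it and the grasp point (between the pads) lies 155 mm ahead of it; z points along the fingers, y is the direction in which the jaws open and shut (so a half turn about z gives the same grasp; the last joint's range is limited). The gripper opens to 85 mm and grips with 20 to 120 N. Pads are 22 mm wide; open, the fingers measure 114 mm over their backs; the gripper's body (76 mm by 85 mm) begins 54 mm behind the grasp point. The pads swing forward as they close: fully open they stand 13 mm farther back than shut.
Start: joints at [-1.129, 0.507, -0.238, 1.5, 0.126, 1.149, -0.155], TCP at [0.206, 0.59, 0.405] pointing down, gripper open.
Joint ranges: [-3.08, 3.08], [-0.24, 2.05], [-1.43, 1.35], [0, 2.5], [-1.52, 4.66], [0.17, 1.96], [-2.89, 2.89]. Speed limits (rad/s): [2.39, 2.39, 3.14, 3.14, 3.14, 3.14, 3.14].

INTERFACE

Orientations are given as a unit quaternion [w, x, y, z].
In Python, from plant import manip, eyes, job gives the robot as it stands.
- The arm moves only by the shell command python3 -m creep 'ROWS' [FORCE]. ROWS is JSON, a list that holds one entry, the list of rows, each a list of 5 numbers: the shift along the world's x, y, z in cm, then the turn about the world's z in degrees, then the finger opening in cm, from 0 to 8.54. In form: [[[tx, ty, tz, twist, grip], ...]]. A call has 1 to 12 rows; each row shifts and turns the commanded pose from where the row before left it; what a row does not reach is not made up. A row lasts 1/12 s, in which the tool goes at most 41.7 mm and 7.16 degrees, less where a joint would pass 70% of its speed; a pose out of reach is approached as far as the arm can. A call with a gripper value outside its range is refused whole. The fingers move at their own pace and stop on an object; FORCE is the grip in N (left out, the last holds). Time passes only in rows, so rows that do not move let the fingers close. It gives the time, the measured TCP pose, the force and the opening at its end, in the units of the state.
- manip.get_obs(): the state, without advancing time (a new reading comes with each control period).
- eyes.camera(name): name is "scene" or "top" or "wrist"; returns (picture, depth): 400x640x3 uint8, red, green, blue; 400x640 float32, m along the optical axis (not along the pixel's ray), 0 where there is no reading.
- eyes.camera_info(name): a dict with "camera_matrix" (3x3 intrinsics, pixels), "R" (3x3) and "t" (3): a world point X has camera coordinates R X + t; the wrist camera has in their place "T_tool_cam" (4x4, takes a point from camera to tool coordinates, whose origin is the TCP and whose axes are the flange's). Camera axes: x right, y down, z forward; pixel columns grow to the right and rows downward; lengths in m; the calibration is good to about 2 mm. A picture is of the moment at which its call begins: read the wrist's pose just before it. camera_info takes no time and is no camera call.
- job.hand_in(): hands the job in, once; it reports no verdict.
The state is a dict: "t": time; "joint_pos": joint angles; "joint_velocities": joint speeds; "joint_efforts": joint torques, N m; "eef_pos": TCP position; "orientation": TCP orientation; "wrist_force": force on the tool from outside, world axes, zero at the start; "torque": the same for the moment, N m; "gripper_width": finger opening in m.
Only numpy, scipy, OpenCV 4.12 (cv2) and the standard library are available. Lean on these libraries where they do the work, as an engineer would, in place of code of your own. Each camera call takes 0.05 s, during which the arm holds its last target. There are 200 camera calls.

## Working session

There is one attempt and no reset: what is moved stays moved. The work goes in short steps, Python scripts to look and compute and a shell command to move; the robot and the scene stay as the last step left them, time stands still between calls to the robot, and variables do not carry over. Pictures are saved under pics/ and viewed, about 8 in all and at most 12, crops included, and the job is handed in when it is done.

```bash
mkdir -p pics; ls; cat > h.py <<'E'
from plant import manip, eyes, job
import numpy as np, cv2
def snap(n,save=None):
    o=manip.get_obs(); p,d=eyes.camera(n); i=eyes.camera_info(n)
    K=np.array(i["camera_matrix"])
    if n=="wrist":
        from scipy.spatial.transform import Rotation as Ro
        q=o["orientation"];T=np.eye(4);T[:3,:3]=Ro.from_quat([q[1],q[2],q[3],q[0]]).as_matrix();T[:3,3]=o["eef_pos"]
        W=T@np.array(i["T_tool_cam"]);R=W[:3,:3].T;t=-R@W[:3,3]
    else: R=np.array(i["R"]);t=np.array(i["t"])
    if save: cv2.imwrite("pics/"+save,p[:,:,::-1]); np.savez("pics/"+save+".npz",p=p,d=d,K=K,R=R,t=t)
    return p,d,K,R,t
def load(s):
    z=np.load("pics/"+s+".npz"); return z["p"],z["d"],z["K"],z["R"],z["t"]
def w(S,u,v,z=None):
    p,d,K,R,t=S
    r=np.linalg.inv(K)@np.array([u,v,1.])
    C=-R.T@t
    if z is None:
        a=d[int(v)-1:int(v)+2,int(u)-1:int(u)+2]; return R.T@(r*np.median(a[a>0])-t)
    g=R.T@r; return C+g*(z-C[2])/g[2]
def px(S,X):
    p,d,K,R,t=S; c=K@(R@np.array(X)+t); return c[:2]/c[2]
def cloud(S):
    p,d,K,R,t=S; v,u=np.mgrid[:400,:640]
    c=np.stack([u,v,np.ones_like(u)],-1)@np.linalg.inv(K).T*d[...,None]
    return (c-t)@R
E
python3 - <<'E'
from h import *
print(manip.get_obs())
for n in("scene","top","wrist"): 
    S=snap(n,n+"0.png"); print(n,-S[3].T@S[4])
a=cv2.imread("pics/top0.png")
E
```

```text
pics
{'t': 0.0, 'joint_pos': array([-1.12948337,  0.50834893, -0.2374888 ,  1.50113769,  0.12570712,
        1.14892963, -0.15480584]), 'joint_velocities': array([-6.53923177e-04, -3.70541635e-04,  4.01412681e-05,  7.42614999e-04,
        5.71750510e-04, -6.78354995e-04, -6.81569974e-04]), 'joint_efforts': array([-3.02833387e-04, -6.20602584e+01, -2.18658261e+00, -2.49647927e+01,
        1.27469189e-02,  1.20918427e-02, -1.97997548e-05]), 'eef_pos': array([0.2059816 , 0.58987222, 0.40381959]), 'orientation': array([-1.22975913e-04,  1.67126699e-01,  9.85935000e-01, -9.09317849e-04]), 'wrist_force': array([0.05750626, 0.22505367, 0.77661547]), 'torque': array([0.03269112, 0.03935347, 0.0067468 ]), 'gripper_width': 0.08541512200198481}
scene [1.38807395 0.78010078 1.02204847]
top [0.29674409 0.00758792 1.56440663]
wrist [0.13709814 0.61339674 0.37360668]
```

View pics/top0.png

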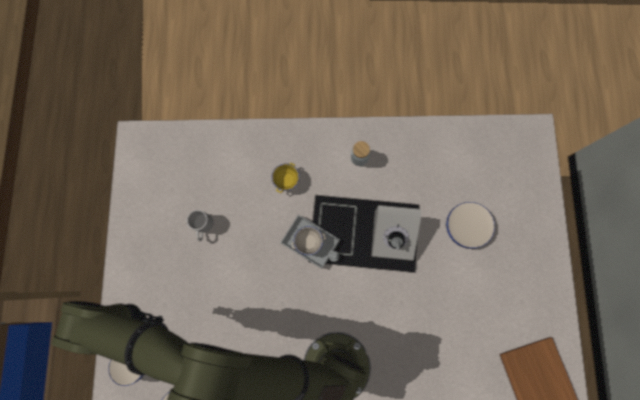

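View pics/scene0.png

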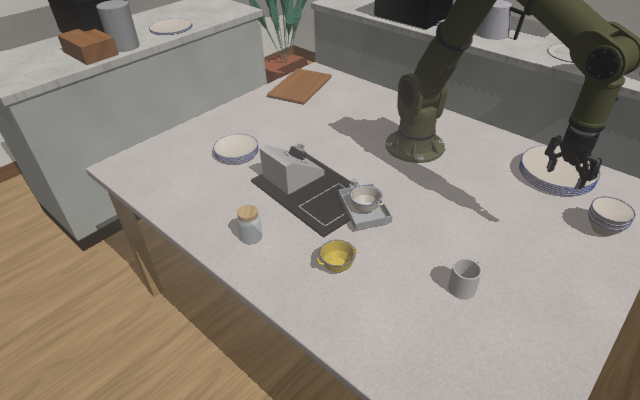

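Top view: the cream bowl stands in the tray at (313,240); the yellow look-alike at (286,177) isn't meant. Slab corners are about (316,197) to (416,271), double knob at (397,239), mug (199,221), jar (361,152), plates (470,225). Next I crop and measure.

```bash
python3 - <<'E'
from h import *
S=load("top0.png"); p=S[0]
c=p[170:290,260:440]; cv2.imwrite("pics/c1.png",cv2.resize(c,None,fx=4.4,fy=4.4,interpolation=cv2.INTER_CUBIC)[:,:,::-1])
P=cloud(S)
for u,v in [(316,197),(419,205),(416,271),(397,238),(313,240),(285,240),(340,258),(300,217),(328,265),(347,230)]:
    print(u,v,w(S,u,v).round(3),w(S,u,v,.012).round(3))
E
```

```text
316 197 [0.621 0.065 0.014] [0.622 0.065 0.012]
419 205 [ 0.587 -0.329  0.002] [ 0.585 -0.327  0.012]
416 271 [ 0.338 -0.305  0.   ] [ 0.337 -0.303  0.012]
397 238 [ 0.448 -0.22   0.126] [ 0.46  -0.238  0.012]
313 240 [0.455 0.077 0.027] [0.456 0.078 0.012]
285 240 [0.457 0.183 0.016] [0.457 0.183 0.012]
340 258 [ 0.388 -0.023  0.011] [ 0.388 -0.023  0.012]
300 217 [0.543 0.126 0.024] [0.544 0.127 0.012]
328 265 [0.363 0.022 0.002] [0.362 0.022 0.012]
347 230 [ 0.493 -0.051  0.013] [ 0.493 -0.051  0.012]
```

View pics/c1.png

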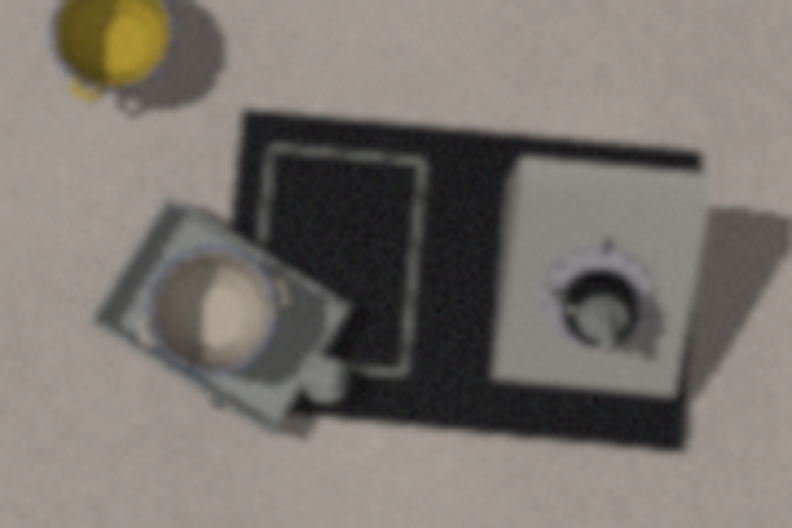

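The crop confirms the cream bowl, tray swung left (free end upper left), pivot post at crop (326,380), and the white outline. The knob is at crop (600,315).

```bash
python3 - <<'E'
from h import *
S=load("top0.png")
f=lambda a,b,z:w(S,260+a/4.4-.5,170+b/4.4-.5,z)
A=[f(246,112,.012),f(700,155,.012),f(684,450,.012)]
L=np.array([[.13,.185],[.13,-.215],[-.13,-.215]]); A=np.array(A)[:,:2]
Lc=L-L.mean(0);Ac=A-A.mean(0)
th=np.arctan2((Lc[:,0]*Ac[:,1]-Lc[:,1]*Ac[:,0]).sum(),(Lc*Ac).sum())
R=np.array([[np.cos(th),-np.sin(th)],[np.sin(th),np.cos(th)]]);o=A.mean(0)-R@L.mean(0)
print(np.degrees(th),o, (A-(L@R.T+o)).round(4))
piv=R@[-.1,.09]+o; print("pivot",piv,f(326,380,.057))
print("zone",R@[-.1+.105,.09]+o)
print("tray corners", *[f(a,b,.042).round(3) for a,b in[(172,205),(98,320),(280,425),(350,305)]])
print("knob",f(603,318,.13))
E
```

```text
-6.02242522603639 [ 0.48223711 -0.09978769] [[-0.0013 -0.0029]
 [-0.0027  0.0017]
 [ 0.0041  0.0012]]
pivot [3.92231617e-01 2.07357470e-04] [0.39314003 0.00109918 0.057     ]
zone [ 0.49665211 -0.010809  ]
tray corners [0.543 0.13  0.042] [0.446 0.192 0.042] [0.357 0.04  0.042] [ 0.456 -0.02   0.042]
knob [ 0.4346946  -0.21724934  0.13      ]
```

```bash
python3 -m creep '[[[1.6,-3.4,0,-1,0],[1.6,-3.4,0,-1,0],[1.6,-3.4,0,-1,0],[1.6,-3.4,0,-1,0],[1.6,-3.4,0,-1,0],[1.6,-3.4,0,-1,0],[1.6,-3.4,0,-1,0],[1.6,-3.4,0,-1,0],[1.6,-3.4,0,-1,0],[1.6,-3.4,0,-1,0],[1.6,-3.4,0,-2,0],[1.6,-3.4,0,-2,0]]]' 40
python3 - <<'E'
from h import *
print(manip.get_obs()["eef_pos"])
S=snap("wrist","w1.png")
E
```

```text
t: 1.15
eef_pos: [0.3983, 0.1802, 0.4048]
orientation: [0.0, 0.287, 0.958, 0.0]
wrist_force: [0.4, 0.3, -0.8]
gripper_width: 0.0001
[0.39825268 0.18021699 0.4047564 ]
```

View pics/w1.png

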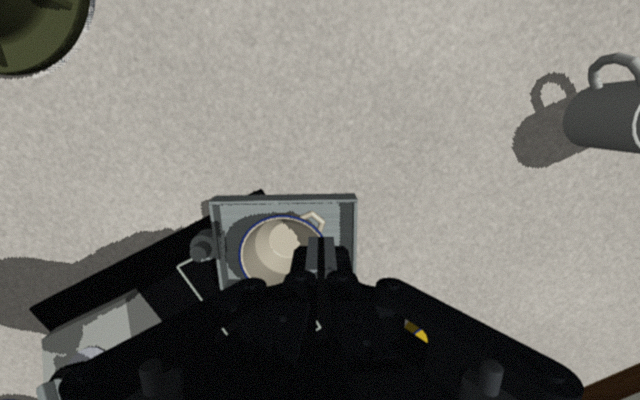

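The wrist view shows the tray's near side rim from (209,197) to (356,195), parallel to the tool; the bowl is inside and the mug is well away.

```bash
python3 - <<'E'
from h import *
S=load("w1.png")
a,b=w(S,208,196,.042),w(S,357,194,.042);print(a,b,np.linalg.norm(a-b),np.degrees(np.arctan2(b[1]-a[1],b[0]-a[0])))
e=(b-a)/np.linalg.norm(b-a);n=np.array([-e[1],e[0],0]);print("pivot est",a-.015*e-.0625*n)
o=manip.get_obs()["eef_pos"];d=o-a;print("tool local x,y",.015+d@e,.0625+d@n)
E
```

```text
[0.34216338 0.05556334 0.042     ] [0.43834677 0.20614814 0.042     ] 0.17868135737433116 57.43231075228537
pivot est [0.3867612  0.00927852 0.042     ]
tool local x,y 0.14606509815321533 0.07622248341718382
```

```bash
python3 - <<'E'
from h import *
S=load("w1.png")
print(w(S,203,243,.057), w(S,203,243))
P=cloud(S)
m=(P[...,2]>.050)&(P[...,2]<.064)&(P[...,1]<.06)&(P[...,0]<.43)&(S[1]>0);print(m.sum(),np.median(P[m],0))
m=(abs(P[...,2]-.042)<.005)&(S[1]>0);v,u=np.where(m);k=(v<260)&(u>190)&(u<380);q=np.stack([u[k],v[k]],1).astype(np.float32)
print(k.sum(), [w(S,*c,.042).round(4)[:2] for c in cv2.boxPoints(cv2.minAreaRect(q))])
E
python3 -m creep '[[[-0.6,0.4,-4,0,0],[-0.6,0.4,-4,0,0],[0,0,-4,0,0],[0,0,-3,0,0],[0,0,-3,0,0],[0,0,-2.5,0,0],[0,0,0,0,0]]]'
```

```text
[0.38415681 0.02021044 0.057     ] [0.38576639 0.0133727  0.0461151 ]
1876 [ 0.41376935 -0.19109897  0.05649946]
1730 [array([0.3329, 0.0369]), array([0.4426, 0.2036]), array([0.5124, 0.1612]), array([ 0.3952, -0.0165])]
t: 1.78
eef_pos: [0.3848, 0.1898, 0.1961]
orientation: [-0.003, 0.286, 0.958, -0.002]
wrist_force: [-0.5, -0.8, -0.2]
gripper_width: -0.0002
```

```bash
python3 -m creep '[[[0.6,-0.38,0,0,0],[0.6,-0.38,0,0,0],[0.4,-0.26,0,0,0],[0.3,-0.2,0,0,0],[0.2,-0.13,0,0,0],[0.2,-0.13,0,0,0],[0.2,-0.13,0,0,0]]]'; python3 -m creep '[[[0.3,-0.04,0,-1,0],[0.4,-0.06,0,-1.3,0],[0.65,-0.11,0,-2.2,0],[0.65,-0.14,0,-2.2,0],[0.65,-0.17,0,-2.2,0],[0.64,-0.19,0,-2.3,0],[0.63,-0.22,0,-2.3,0],[0.62,-0.24,0,-2.3,0],[0.61,-0.27,0,-2.3,0],[0.6,-0.29,0,-2.3,0],[0.59,-0.31,0,-2.3,0],[0.57,-0.34,0,-2.3,0]]]'
```

```text
t: 2.37
eef_pos: [0.4112, 0.1738, 0.2002]
orientation: [0.0, 0.286, 0.958, 0.0]
wrist_force: [-0.7, 1.0, -0.3]
gripper_width: 0.0003
t: 3.37
eef_pos: [0.4808, 0.1501, 0.1997]
orientation: [0.0, 0.488, 0.873, 0.0]
wrist_force: [-1.0, 2.1, -0.8]
gripper_width: 0.0001
```

```bash
python3 - <<'E'
from h import *
S=snap("top","t2.png"); W=snap("wrist","w2.png")
a=cv2.resize(S[0][180:280,270:430],None,fx=5,fy=5,interpolation=cv2.INTER_CUBIC)[:,:,::-1]
b=cv2.resize(W[0],(800,500))[:,:,::-1]
cv2.imwrite("pics/c2.png",cv2.resize(np.vstack([a,b]),(600,750))[:600] if 0 else cv2.resize(np.vstack([a,b]),(480,600)))
E
```

```text
(no output)
```

View pics/c2.png

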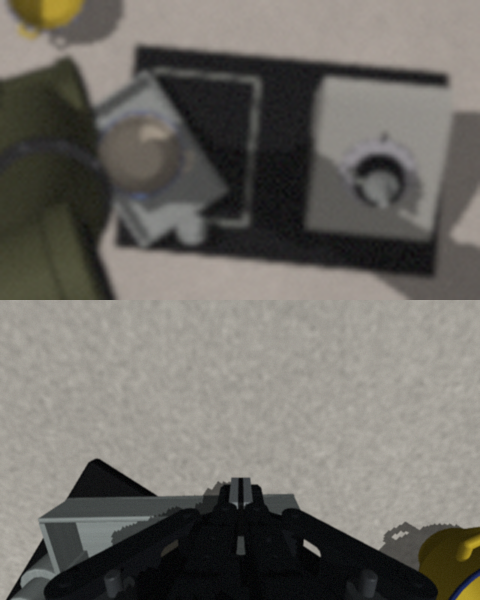

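Tray is following the push (about 32° now), with the bowl still mid-tray. Continuing the arc to about 10° short of home, then lift and look.

```bash
python3 -m creep '[[[0.56,-0.38,0,-2.3,0],[0.54,-0.4,0,-2.3,0],[0.53,-0.42,0,-2.3,0],[0.51,-0.44,0,-2.3,0],[0.49,-0.46,0,-2.3,0],[0.48,-0.48,0,-2.3,0],[0.46,-0.5,0,-2.3,0],[0.44,-0.52,0,-2.3,0],[0.42,-0.53,0,-2.3,0],[0.39,-0.55,0,-2.3,0],[0.37,-0.56,0,-2.3,0],[0.2,-0.3,0,-1.2,0]]]'; python3 -m creep '[[[0,0.8,0,0,0],[0,0.8,2,0,0],[0,0,4,0,0],[0,0,4,0,0],[0,0,4,0,0],[0,-2.5,3,0,0],[0,-3.5,0,0,0],[0,-3.5,0,0,0],[0,-3.5,0,0,0],[0,-3.5,0,0,0],[0,-2,0,0,0],[0,0,0,0,0]]]'
python3 - <<'E'
from h import *
S=snap("wrist","w3.png");P=cloud(S)
cv2.imwrite("pics/c3.png",S[0][:,:,::-1])
E
```

```text
t: 4.47
eef_pos: [0.5345, 0.0936, 0.1997]
orientation: [0.0, 0.676, 0.737, -0.0]
wrist_force: [1.8, 2.0, 0.7]
gripper_width: -0.0
t: 5.47
eef_pos: [0.5327, -0.0795, 0.3696]
orientation: [0.0, 0.677, 0.736, -0.002]
wrist_force: [0.2, -0.8, 0.1]
gripper_width: -0.0001
```

View pics/c3.png

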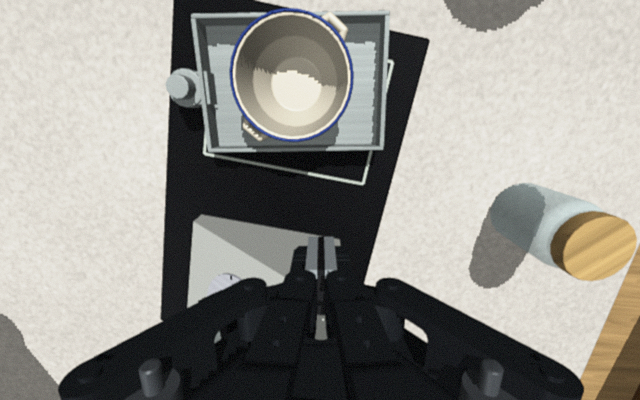

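Wrist view: outline's -y edge runs (205,154)–(364,184) and its far edge goes up to (392,62). Tray rim edge is (212,152)–(383,150), post at (181,87). The bowl still stands in the middle.

```bash
cat > m.py <<'E'
from h import *
def line(S,a,b,z,sign=1):  # refine nothing; direction in deg
    A,B=w(S,*a,z),w(S,*b,z); return np.degrees(np.arctan2(*(B-A)[1::-1])),A,B
E
python3 - <<'E'
from m import *
S=load("w3.png")
g=cv2.cvtColor(S[0],cv2.COLOR_RGB2GRAY)
for n,a,b,z in [("outl -y",(206,154),(363,184),.012),("outl far",(366,180),(391,66),.012),("slab far",(428,41),(373,270),.012),("tray -y rim",(213,153),(383,150),.042),("tray +y rim",(192,14),(389,11),.042),("tray far",(383,150),(389,11),.042)]:
    t,A,B=line(S,a,b,z);print(n,t.round(2),A.round(4)[:2],B.round(4)[:2],np.linalg.norm(A-B).round(4))
print("post",w(S,180,86,.057))
E
```

```text
outl -y -6.17 [ 0.3999 -0.0626] [ 0.5815 -0.0822] 0.1827
outl far 85.22 [ 0.5844 -0.0772] [0.5947 0.0456] 0.1233
slab far -94.33 [0.6286 0.0719] [ 0.6085 -0.1933] 0.266
tray -y rim 5.85 [ 0.4186 -0.056 ] [ 0.5923 -0.0382] 0.1746
tray +y rim 5.59 [0.4025 0.0683] [0.5796 0.0856] 0.178
tray far 95.89 [ 0.5923 -0.0382] [0.5796 0.0856] 0.1244
post [0.39527189 0.00535215 0.057     ]
```

```bash
python3 -m creep '[[[0,3.8,0,0,0],[0,3.8,0,0,0],[0,3.8,0,0,0],[0,3.8,0,0,0],[0,3.7,-2,0,0],[0.2,0,-4,0,0],[0,0,-4,0,0],[0,0,-4,0,0],[0,0,-3,0,0],[0,0,0,0,0]]]'; python3 -m creep '[[[0,-0.5,0,0,0],[0,-0.5,0,0,0],[0,-0.4,0,0,0],[0.2,-0.3,0,-1.2,0],[0.25,-0.42,0,-1.7,0],[0.25,-0.44,0,-1.7,0],[0.22,-0.46,0,-1.7,0],[0.2,-0.47,0,-1.7,0],[0.15,-0.4,0,-1.5,0],[0,0,0,0,0]]]'; python3 -m creep '[[[0,0.8,0,0,0],[0,0.8,2,0,0],[0,0,4,0,0],[0,0,4,0,0],[0,0,4,0,0],[0,-2.5,3,0,0],[0,-3.5,0,0,0],[0,-3.5,0,0,0],[0,-3.5,0,0,0],[0,-3.5,0,0,0],[0,-2,0,0,0],[0,0,0,0,0]]]'
python3 - <<'E'
from h import *
S=snap("wrist","w4.png")
cv2.imwrite("pics/c4.png",cv2.resize(S[0][0:230,130:460],None,fx=2.4,fy=2.4,interpolation=cv2.INTER_CUBIC)[:,:,::-1])
E
```

```text
t: 6.35
eef_pos: [0.5329, 0.1161, 0.1943]
orientation: [-0.003, 0.673, 0.74, -0.004]
wrist_force: [-0.8, -1.0, -0.1]
gripper_width: -0.0004
t: 7.18
eef_pos: [0.5492, 0.0744, 0.2]
orientation: [0.001, 0.734, 0.679, 0.0]
wrist_force: [0.6, 0.2, -0.6]
gripper_width: -0.0001
t: 8.18
eef_pos: [0.5476, -0.0986, 0.3698]
orientation: [0.001, 0.735, 0.678, -0.001]
wrist_force: [-0.0, 0.2, -0.2]
gripper_width: -0.0001
```

View pics/c4.png

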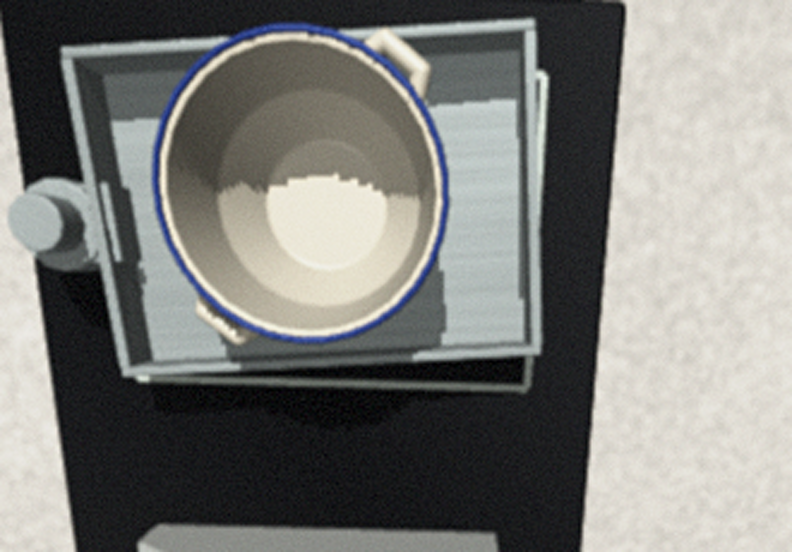

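The tray is close: its -y rim runs crop (125,375)–(540,353), and the outline edge (140,380)–(527,390), so a few degrees remain.

```bash
cat >> m.py <<'E'
def crop(o,s,*pts): return [((a+.5)/s-.5+o[0],(b+.5)/s-.5+o[1]) for a,b in pts]
E
python3 - <<'E'
from m import *
S=load("w4.png"); c=lambda a,b:crop((130,0),2.4,a,b)
for n,a,b,z in [("outl -y",(140,380),(527,390),.012),("outl far",(528,390),(546,75),.012),("slab far",(583,540),(625,6),.012),("slab near",(72,540),(5,20),.012),("tray -y rim",(125,375),(540,353),.042),("tray +y rim",(62,50),(535,21),.042),("tray far",(540,353),(534,21),.042)]:
    t,A,B=line(S,*c(a,b),z);print(n,t.round(2),A.round(4)[:2],B.round(4)[:2],np.linalg.norm(A-B).round(4))
print("post",w(S,*c((35,222),(0,0))[0],.057))
E
```

```text
outl -y -6.12 [ 0.3984 -0.0632] [ 0.581  -0.0828] 0.1837
outl far 83.76 [ 0.5815 -0.0828] [0.596  0.0498] 0.1333
slab far 84.11 [ 0.6053 -0.1615] [0.6295 0.0723] 0.2351
slab near 83.12 [ 0.3467 -0.1406] [0.3743 0.088 ] 0.2302
tray -y rim -1.63 [ 0.4065 -0.0572] [ 0.5848 -0.0623] 0.1783
tray +y rim -1.58 [0.4096 0.066 ] [0.5887 0.0611] 0.1792
tray far 88.34 [ 0.5848 -0.0623] [0.5884 0.0611] 0.1234
post [0.39226781 0.00494635 0.057     ]
```

```bash
python3 -m creep '[[[0.2,3.8,0,-1,0],[0.1,3.8,0,-0.7,0],[0,3.8,0,0,0],[0,3.8,0,0,0],[0,3.6,-2,0,0],[0.2,0,-4,0,0],[0,0,-4,0,0],[0,0,-4,0,0],[0,0,-3,0,0],[0,0,0,0,0]]]'; python3 -m creep '[[[0,-0.5,0,0,0],[0,-0.4,0,0,0],[0,-0.3,0,0,0],[0,-0.3,0,0,0],[0,-0.3,0,0,0],[0.1,-0.3,0,0,0],[0.1,-0.3,0,0,0],[0,-0.3,0,0,0],[0,0,0,0,0],[0,0,0,0,0]]]'
```

```text
t: 9.07
eef_pos: [0.5507, 0.0966, 0.1941]
orientation: [-0.003, 0.742, 0.671, -0.004]
wrist_force: [-0.7, 1.2, -0.7]
gripper_width: -0.0
t: 9.9
eef_pos: [0.5556, 0.0672, 0.1999]
orientation: [-0.0, 0.743, 0.669, -0.0]
wrist_force: [-0.8, 0.4, 0.7]
gripper_width: -0.0001
```

```bash
python3 -m creep '[[[0,-0.3,0,0,0],[0,-0.3,0,0,0],[0,0,0,0,0],[0,0,0,0,0]]]'; python3 -m creep '[[[0,0.8,0,0,0],[0,0.8,2,0,0],[0,0,4,0,0],[0,0,4,0,0],[0,0,4,0,0],[0,-2.5,3,0,0],[0,-3.5,0,0,0],[0,-3.5,0,0,0],[0,-3.5,0,0,0],[0,-3.5,0,0,0],[0,-2,0,0,0],[0,0,0,0,0]]]'
python3 - <<'E'
from h import *
S=snap("wrist","w5.png")
cv2.imwrite("pics/c5.png",cv2.resize(S[0][0:230,130:460],None,fx=2.4,fy=2.4,interpolation=cv2.INTER_CUBIC)[:,:,::-1])
E
```

```text
t: 10.23
eef_pos: [0.5555, 0.0611, 0.1997]
orientation: [-0.0, 0.743, 0.669, -0.0]
wrist_force: [-0.4, 0.7, -0.5]
gripper_width: 0.0001
t: 11.23
eef_pos: [0.5546, -0.1128, 0.3701]
orientation: [0.001, 0.745, 0.667, -0.001]
wrist_force: [-0.6, -0.1, 0.3]
gripper_width: -0.0001
```

View pics/c5.png

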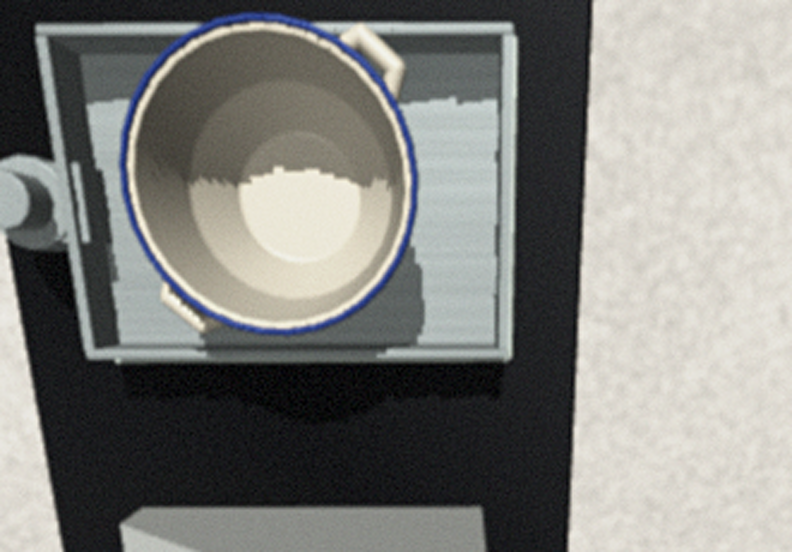

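The tray now covers the outline; rim (88,358)–(512,360), slab far edge (590,30)–(567,545).

```bash
python3 - <<'E'
from m import *
S=load("w5.png"); c=lambda a,b:crop((130,0),2.4,a,b)
for n,a,b,z in [("slab far",(567,545),(590,30),.012),("slab near",(62,540),(8,245),.012),("tray -y rim",(88,358),(512,360),.042),("tray +y rim",(38,27),(517,26),.042),("tray far",(512,360),(517,26),.042),("tray far2",(512,360),(517,36),.042)]:
    t,A,B=line(S,*c(a,b),z);print(n,t.round(2),A.round(4)[:2],B.round(4)[:2])
# knob view prep
for s in["t2.png","top0.png"]: 
    T=load(s); P=cloud(T); m=(P[...,2]>.135)&(abs(P[...,0]-.44)<.06)&(abs(P[...,1]+.22)<.06); print(s,m.sum(),P[m].mean(0),P[m].max(0))
o=np.array([.4869,-.0955]);th=np.radians(-6.15)
R=np.array([[np.cos(th),-np.sin(th)],[np.sin(th),np.cos(th)]])
# refine origin from measured outline corner (-y,far): zone local (5,90)+(93.5,-67.5)mm
o=np.array([.5813,-.0828])-R@[.0985,.0225];print("origin",o,"pivot",R@[-.1,.09]+o, "slab corner far/left",R@[.13,.185]+o)
E
```

```text
slab far 83.82 [ 0.6024 -0.1794] [0.627  0.0486]
slab near 84.05 [ 0.3476 -0.1482] [ 0.3623 -0.0069]
tray -y rim -6.64 [ 0.401  -0.0584] [ 0.5809 -0.0793]
tray +y rim -6.26 [0.4148 0.0643] [0.5939 0.0447]
tray far 84.04 [ 0.5809 -0.0793] [0.5939 0.0447]
tray far2 84.01 [ 0.5809 -0.0793] [0.5936 0.0414]
t2.png 5 [ 0.43732423 -0.21500751  0.13765461] [ 0.44022786 -0.21099326  0.14188169]
top0.png 7 [ 0.43520008 -0.2147847   0.13721635] [ 0.4431786  -0.21065797  0.14082642]
origin [ 0.48095642 -0.09461803] pivot [0.39117379 0.00557718] slab corner far/left [0.63002762 0.07539014]
```

Tray is at −6.3° against a warmer yaw of −6.1°, and the measured pivot agrees. Now the knob: moving the wrist camera over it.

```bash
python3 -m creep '[[[-2.2,-2.7,0,0,0],[-2.2,-2.7,0,0,0],[-2.2,-2.7,0,0,0],[-2.2,-2.7,0,0,0],[-2.2,-2.7,0,0,0],[-2.2,-2.7,0,0,0],[-1.5,-2.7,0,0,0],[0,0,0,0,0],[0,0,0,0,0]]]'
python3 - <<'E'
from h import *
S=snap("wrist","w6.png")
T=np.array(eyes.camera_info("wrist")["T_tool_cam"]).round(3);print(T)
c=px(S,[.43,-.215,.12]);print(c)
u,v=c.astype(int);u0=max(u-120,0);v0=max(v-95,0);print(u0,v0)
cv2.imwrite("pics/c6.png",cv2.resize(S[0][v0:v0+190,u0:u0+250],None,fx=3,fy=3,interpolation=cv2.INTER_CUBIC)[:,:,::-1])
E
```

```text
t: 12.03
eef_pos: [0.4083, -0.2965, 0.3699]
orientation: [-0.0, 0.744, 0.669, 0.0]
wrist_force: [-0.0, 0.1, -0.5]
gripper_width: -0.0
[[-0.    -0.959 -0.282  0.072]
 [ 1.    -0.     0.    -0.001]
 [-0.    -0.282  0.959  0.03 ]
 [ 0.     0.     0.     1.   ]]
[339.44775652  98.06532773]
219 3
```

View pics/c6.png

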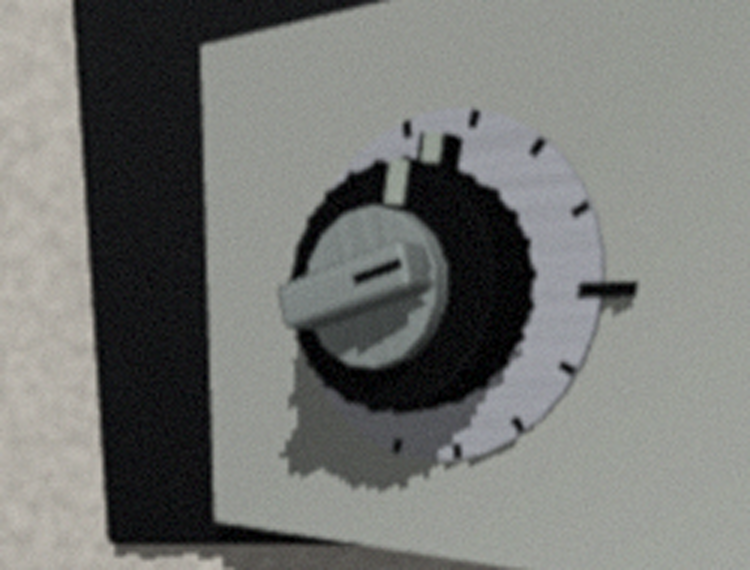

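The knob crop shows the ring's white pointer at (431,148), i.e. pointing to +y, roughly +85°. The long mark is at (607,289) and the timer's black stroke at (378,271). Fitting the dial to get the axis.

```bash
cat > k.py <<'E'
from m import *
th=np.radians(-6.15);Rw=np.array([[np.cos(th),-np.sin(th),0],[np.sin(th),np.cos(th),0],[0,0,1]])
ow=np.array([.48096,-.09462,0]);s35,c35=np.sin(np.radians(35)),np.cos(np.radians(35))
Kx,Kz=np.array([c35,0,s35]),np.array([-s35,0,c35]) # warmer frame
def face(S,u,v,out):  # pixel -> (s,y) on plane 'out' above face; s from front edge
    p,d,K,R,t=S;g=Rw.T@(R.T@(np.linalg.inv(K)@[u,v,1]));C=Rw.T@(-R.T@t-ow)-np.array([-.085,0,.035])
    l=(out-C@Kz)/(g@Kz);X=C+l*g;return np.array([X@Kx,X[1]])
def toworld(s,y,out): return Rw@(np.array([-.085,0,.035])+s*Kx+out*Kz+[0,y,0])+ow
E
python3 - <<'E'
from k import *
S=load("w6.png");cc=lambda *p:crop((219,3),3,*p)
M=np.array([face(S,*q,.0) for q in cc((407,128),(474,118),(538,147),(580,210),(567,369),(518,425),(457,452),(397,446))])
A=np.c_[2*M,np.ones(len(M))];x=np.linalg.lstsq(A,(M**2).sum(1),rcond=None)[0];c=x[:2];r=np.sqrt(x[2]+c@c)
print("dial",c,r,np.linalg.norm(M-c,axis=1).round(4))
for n,q,o in [("long mark",(607,289),0),("ring ptr",(431,148),.016),("ring stroke top",(397,182),.031),("timer a",(358,279),.052),("timer b",(400,265),.052)]:
    f=face(S,*cc(q)[0],o)-c;print(n,f,np.linalg.norm(f),np.degrees(np.arctan2(f[1],f[0])))
print("center",toworld(*c,0),toworld(*c,.022))
P=cloud(S)
p=np.array(manip.get_obs()["eef_pos"]);print(manip.get_obs()["joint_pos"])
d=S[1];m=(P[...,2]<p[2]-.13)&(np.hypot(P[...,0]-p[0],P[...,1]-p[1])<.04)&(d>0)
L=(P[m]-p);ex=np.array([np.cos(np.radians(83.9)),np.sin(np.radians(83.9))]);ey=np.array([ex[1],-ex[0]])
for lo in np.arange(-.18,-.13,.01):
    k=(L[:,2]>=lo)&(L[:,2]<lo+.01)
    if k.sum(): print(lo.round(2),k.sum(),(L[k][:,:2]@ex).min().round(4),(L[k][:,:2]@ex).max().round(4),(L[k][:,:2]@ey).min().round(4),(L[k][:,:2]@ey).max().round(4))
E
```

```text
dial [ 0.08462583 -0.12537386] 0.04432176762185504 [0.0444 0.0444 0.0443 0.0441 0.0444 0.0443 0.0445 0.0442]
long mark [0.04838168 0.0001141 ] 0.04838181392761381 0.13511699828819057
ring ptr [0.0060071  0.03411062] 0.03463552264313284 80.01225370168866
ring stroke top [0.00499565 0.02444078] 0.024946111454356573 78.44796183159016
timer a [0.00740793 0.00123575] 0.007510296813783786 9.470562763214694
timer b [0.01822475 0.00379215] 0.018615102315125413 11.754199401967194
center [ 0.45194013 -0.21759264  0.08353938] [ 0.43939407 -0.21624078  0.10156073]
[ 0.30968084  0.3742198   0.37494835  1.86959821 -0.16903483  0.92929015
  0.65942748]
-0.17 323 0.0048 0.0104 -0.0149 0.0118
-0.16 537 0.0045 0.0103 -0.0151 0.0121
-0.15 584 0.0047 0.0103 -0.0151 0.0121
-0.14 782 -0.0127 0.012 -0.0219 0.019
```

```bash
cat > plan.py <<'E'
from k import *
C=np.array([-.085,0,.035])+.0846*Kx+np.array([0,-.1254,0])   # axis foot on face, warmer frame
Y=np.array([0,1.,0])
def plan(al,gap=0,side=1,hu=.0115,hv=.0145):
    a=np.radians(al);rad=np.cos(a)*Kx+np.sin(a)*Y;tan=-np.sin(a)*Kx+np.cos(a)*Y
    psi=np.arctan2(rad[1],rad[0]);u=np.array([np.cos(psi),np.sin(psi),0]);v=side*np.array([np.sin(psi),-np.cos(psi),0])
    tab=np.array([r*rad+side*.004*tan+o*Kz for r in np.linspace(.031,.038,8) for o in np.linspace(.008,.016,9)])
    G=np.array([i*hu*u+j*hv*v+[0,0,h] for i in np.linspace(-1,1,9) for j in np.linspace(-1,1,9) for h in np.linspace(0,.06,25)])
    for q in np.arange(.02,.07,.0005):
        cu=q*u; cv=0
        for _ in range(4):
            base=cu+cv*v
            zb=max(.004-((base+i*hu*u+j*hv*v)@Kz) for i in(-1,1) for j in(-1,1))/c35
            inr=(abs((tab-cu)@u)<=hu)&(tab[:,2]>zb+.001)
            if not inr.any(): break
            cv=(tab[inr]@v).min()-hv-gap
        else:
            F=G+cu+cv*v+[0,0,zb];o=F@Kz;r=np.hypot(F@Kx,F[:,1])
            ring=r[(o>4e-3)&(o<.033)].min()-.030;tim=r[(o>.031)&(o<.055)].min()-.019 if ((o>.031)&(o<.055)).any() else 9
            if ring>.0015 and tim>.003:
                X=Rw@(C+cu+cv*v+[0,0,zb])+ow; return X+[0,0,.173],np.degrees(psi)-6.15,inr.sum(),ring,tim
    return None
if __name__=="__main__":
    for al,g in [(80,.012),(80,0),(75,0),(70,0),(60,0),(50,0),(40,0),(30,0),(20,0),(10,0),(0,0)]:
        r=plan(al,g); print(al,g,None if r is None else (r[0].round(4),round(r[1],1),r[2],r[3].round(4),r[4].round(4)))
E
python3 plan.py
```

```text
80 0.012 None
80 0 None
75 0 None
70 0 None
60 0 None
50 0 None
40 0 None
30 0 None
20 0 None
10 0 None
0 0 (array([ 0.4812, -0.2022,  0.2887]), np.float64(-6.2), np.int64(6), np.float64(0.0018), np.float64(0.0228))
```

```bash
sed -i 's/cu=q\*u; cv=0/cu=q*u; cv=-hv-.012/' plan.py; python3 plan.py; python3 - <<'E'
from h import *
o=manip.get_obs();print(o["eef_pos"],o["t"])
E
```

```text
80 0.012 (array([ 0.4242, -0.1692,  0.2497]), np.float64(75.6), np.int64(72), np.float64(0.0017), np.float64(0.0127))
80 0 (array([ 0.4363, -0.1703,  0.2582]), np.float64(75.6), np.int64(63), np.float64(0.002), np.float64(0.0143))
75 0 (array([ 0.4397, -0.1698,  0.261 ]), np.float64(71.5), np.int64(64), np.float64(0.0019), np.float64(0.0151))
70 0 (array([ 0.4432, -0.1695,  0.2638]), np.float64(67.2), np.int64(62), np.float64(0.0018), np.float64(0.0163))
60 0 (array([ 0.4504, -0.1698,  0.2694]), np.float64(58.5), np.int64(56), np.float64(0.002), np.float64(0.0184))
50 0 (array([ 0.4573, -0.1721,  0.2746]), np.float64(49.3), np.int64(41), np.float64(0.002), np.float64(0.0199))
40 0 (array([ 0.4636, -0.176 ,  0.2793]), np.float64(39.5), np.int64(27), np.float64(0.002), np.float64(0.0212))
30 0 (array([ 0.4689, -0.1812,  0.2829]), np.float64(29.0), np.int64(19), np.float64(0.0017), np.float64(0.0215))
20 0 (array([ 0.4737, -0.1874,  0.2858]), np.float64(17.8), np.int64(12), np.float64(0.0016), np.float64(0.022))
10 0 (array([ 0.4781, -0.1943,  0.2879]), np.float64(6.0), np.int64(7), np.float64(0.002), np.float64(0.0227))
0 0 (array([ 0.4812, -0.2022,  0.2887]), np.float64(-6.2), np.int64(6), np.float64(0.0018), np.float64(0.0228))
[ 0.40921852 -0.29539679  0.36970237] 12.0833
```

```bash
sed -i 's/def plan(al,gap=0,side=1,/def plan(al,gap=0,side=1,off=0,mn=.0015,/; s/psi=np.arctan2(rad\[1\],rad\[0\]);/psi=np.arctan2(rad[1],rad[0])+np.radians(off);/' plan.py
python3 - <<'E'
from plan import *
for al in (60,40,20,10,0):
    print(al,[(o,(lambda r:None if r is None else int(r[2]))(plan(al,0,off=o))) for o in range(-50,51,10)], [(o,(lambda r:None if r is None else int(r[2]))(plan(al,0,off=o,mn=0))) for o in (0,)])
E
```

```text
60 [(-50, None), (-40, None), (-30, None), (-20, 44), (-10, 53), (0, 56), (10, 49), (20, 44), (30, 18), (40, None), (50, None)] [(0, 56)]
40 [(-50, None), (-40, 12), (-30, 16), (-20, 19), (-10, 22), (0, 27), (10, 40), (20, 43), (30, 20), (40, None), (50, None)] [(0, 27)]
20 [(-50, None), (-40, None), (-30, 4), (-20, 9), (-10, 8), (0, 12), (10, 16), (20, 22), (30, 18), (40, None), (50, None)] [(0, 12)]
10 [(-50, None), (-40, None), (-30, None), (-20, 1), (-10, 8), (0, 7), (10, 10), (20, 16), (30, 12), (40, 5), (50, None)] [(0, 7)]
0 [(-50, None), (-40, None), (-30, None), (-20, None), (-10, None), (0, 6), (10, 7), (20, 8), (30, 7), (40, 3), (50, None)] [(0, 6)]
```

```bash
sed -i 's/max(.004-/max(.003-/; s/ring>.0015/ring>mn/' plan.py
python3 - <<'E'
from plan import *
p=np.array([.4083,-.2965,.3699]);y0=83.9
for al,g in [(83,.012),(80,0),(75,0),(70,0),(65,0),(60,0),(55,0),(50,0),(45,0),(40,0),(35,0),(30,0),(25,0),(20,0),(15,0),(10,0),(5,0),(0,0)]:
    r=plan(al,g,off=np.interp(al,[40,80],[20,0]),mn=.001)
    if r is None: print(al,None);continue
    print(al,g,r[0].round(4),"d cm",((r[0]-p)*100).round(2),"tw",round(r[1]-y0,1),r[2],r[3].round(4),r[4].round(4));p=r[0];y0=r[1]
E
```

```text
83 0.012 [ 0.4222 -0.17    0.2468] d cm [  1.39  12.65 -12.31] tw -5.8 72 0.0014 0.0123
80 0 [ 0.4362 -0.1707  0.2569] d cm [ 1.4  -0.08  1.01] tw -2.5 69 0.0015 0.0137
75 0 [ 0.4389 -0.1707  0.259 ] d cm [0.27 0.   0.21] tw -1.7 67 0.0014 0.0144
70 0 [ 0.4417 -0.1708  0.2611] d cm [ 0.28 -0.01  0.21] tw -1.7 64 0.0013 0.0149
65 0 [ 0.4446 -0.171   0.2633] d cm [ 0.29 -0.02  0.22] tw -1.8 60 0.0012 0.0157
60 0 [ 0.4476 -0.1713  0.2656] d cm [ 0.3  -0.04  0.23] tw -1.9 55 0.0013 0.0164
55 0 [ 0.4503 -0.1722  0.2678] d cm [ 0.27 -0.09  0.21] tw -2.0 52 0.0012 0.0164
50 0 [ 0.453  -0.1732  0.2699] d cm [ 0.27 -0.1   0.21] tw -2.2 49 0.0013 0.0167
45 0 [ 0.4558 -0.1749  0.2721] d cm [ 0.27 -0.17  0.22] tw -2.3 48 0.001 0.0166
40 0 [ 0.4585 -0.1762  0.2742] d cm [ 0.27 -0.13  0.21] tw -2.5 44 0.0014 0.0171
35 0 [ 0.4614 -0.1783  0.2767] d cm [ 0.29 -0.21  0.24] tw -5.2 46 0.0012 0.0177
30 0 [ 0.4642 -0.1806  0.2789] d cm [ 0.28 -0.23  0.23] tw -5.3 44 0.0011 0.0177
25 0 [ 0.4666 -0.183   0.2808] d cm [ 0.24 -0.24  0.19] tw -5.5 41 0.001 0.0184
20 0 [ 0.4695 -0.1856  0.2828] d cm [ 0.28 -0.26  0.2 ] tw -5.7 32 0.0015 0.0195
15 0 [ 0.4716 -0.1888  0.2843] d cm [ 0.22 -0.32  0.15] tw -5.8 27 0.0014 0.02
10 0 [ 0.4733 -0.1919  0.2854] d cm [ 0.17 -0.32  0.1 ] tw -6.0 25 0.0011 0.0203
5 0 [ 0.4752 -0.1954  0.2864] d cm [ 0.19 -0.34  0.11] tw -6.1 20 0.0012 0.0211
0 0 [ 0.4767 -0.199   0.2871] d cm [ 0.15 -0.36  0.06] tw -6.1 17 0.001 0.0215
```

```bash
python3 -m creep '[[[0.4,3.2,0,-2,0],[0.4,3.2,0,-2,0],[0.4,3.2,0,-1.8,0],[0.2,3.05,0,0,0],[0,0,-3.5,0,0],[0,0,-3.5,0,0],[0,0,-2,0,0],[0,0,-1.5,0,0],[0,0,-0.8,0,0],[0,0,0,0,0],[0,0,0,0,0]]]'
```

```text
t: 13.0
eef_pos: [0.4232, -0.169, 0.257]
orientation: [-0.0, 0.775, 0.632, 0.0]
wrist_force: [-0.4, -0.9, 0.4]
gripper_width: -0.0004
```

```bash
python3 -m creep '[[[0,-0.1,-0.5,0,0],[0,0,-0.5,0,0],[0,0,0,0,0]]]'; python3 -m creep '[[[0.7,0,0.5,-1.2,0],[0.6,0,0.5,-1.3,0],[0.27,0,0.21,-1.7,0],[0.28,0,0.21,-1.7,0],[0.29,-0.02,0.22,-1.8,0],[0.3,-0.04,0.23,-1.9,0],[0.27,-0.09,0.22,-2,0],[0.27,-0.1,0.21,-2.2,0],[0,0,0,0,0]]]'
```

```text
t: 13.25
eef_pos: [0.4227, -0.1709, 0.2467]
orientation: [0.0, 0.776, 0.631, 0.0]
wrist_force: [-0.1, 0.5, -0.6]
gripper_width: -0.0001
t: 14.0
eef_pos: [0.4525, -0.1735, 0.2702]
orientation: [-0.0, 0.846, 0.533, 0.0]
wrist_force: [-1.5, 1.3, 0.6]
gripper_width: 0.0001
```

```bash
python3 - <<'E'
from h import *
o=manip.get_obs();print(o["wrist_force"])
S=snap("top","t7.png"); V=snap("scene","s7.png")
a=cv2.resize(S[0][205:265,360:440],(640,480),interpolation=cv2.INTER_CUBIC)
c=px(V,[.44,-.216,.10]).astype(int)
b=cv2.resize(V[0][c[1]-40:c[1]+40,c[0]-50:c[0]+50],(600,480),interpolation=cv2.INTER_CUBIC)
cv2.imwrite("pics/c7.png",cv2.resize(np.hstack([a,b]),(800,310))[:,:,::-1])
E
```

```text
[-1.51359377  1.27763279  0.58458027]
```

View pics/c7.png

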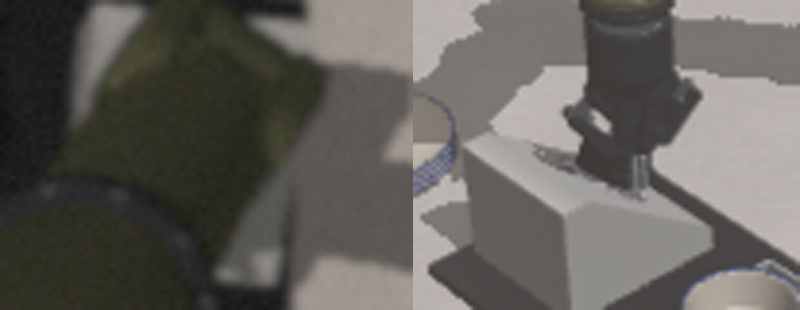

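The arm hides the knob here. The force of about 2 N matches pushing the tab, so I carry on.

```bash
python3 -m creep '[[[0.29,-0.15,0.21,-2.3,0],[0.27,-0.14,0.21,-2.5,0],[0.29,-0.21,0.24,-5.2,0],[0.28,-0.23,0.23,-5.3,0],[0.24,-0.24,0.19,-5.5,0],[0.28,-0.26,0.2,-5.7,0],[0.22,-0.32,0.15,-5.8,0],[0,0,0,0,0]]]'; python3 -m creep '[[[0.17,-0.32,0.1,-6,0],[0.09,-0.16,0.05,-3,0],[0,0,0,0,0]]]'
```

```text
t: 14.77
eef_pos: [0.4714, -0.189, 0.2842]
orientation: [0.0, 0.961, 0.275, 0.0]
wrist_force: [-0.7, 1.3, -0.1]
gripper_width: 0.0
t: 15.02
eef_pos: [0.4739, -0.1935, 0.2856]
orientation: [-0.0, 0.979, 0.202, 0.0]
wrist_force: [-0.0, 2.3, 0.3]
gripper_width: 0.0
```

```bash
python3 -m creep '[[[0,0.7,0,0,0],[0,0.3,2,0,0],[0,0,3,0,0],[0,0,3.4,0,0],[-1,-1.8,0,7,0],[-1,-1.8,0,7,0],[-1,-1.8,0,7,0],[-1,-1.8,0,7,0],[-1,-1.8,0,7,0],[-1,-1.8,0,7,0],[-0.6,-0.5,0,7,0],[0,0,0,7,0]]]'; python3 -m creep '[[[0,0,0,4.6,0],[0,0,0,0,0],[0,0,0,0,0]]]'
python3 - <<'E'
from h import *
S=snap("wrist","w8.png")
c=px(S,[.4519,-.2176,.0835]).astype(int);u0=max(c[0]-130,0);v0=max(c[1]-95,0);print(c,u0,v0)
cv2.imwrite("pics/c8.png",cv2.resize(S[0][v0:v0+190,u0:u0+250],None,fx=3,fy=3,interpolation=cv2.INTER_CUBIC)[:,:,::-1])
E
```

```text
t: 16.02
eef_pos: [0.4058, -0.2985, 0.3699]
orientation: [0.001, 0.769, 0.64, -0.001]
wrist_force: [-0.7, 0.6, -1.2]
gripper_width: 0.0001
t: 16.27
eef_pos: [0.4076, -0.2966, 0.3697]
orientation: [0.0, 0.745, 0.667, 0.0]
wrist_force: [-0.5, -0.5, -0.2]
gripper_width: -0.0001
[363 100] 233 5
```

View pics/c8.png

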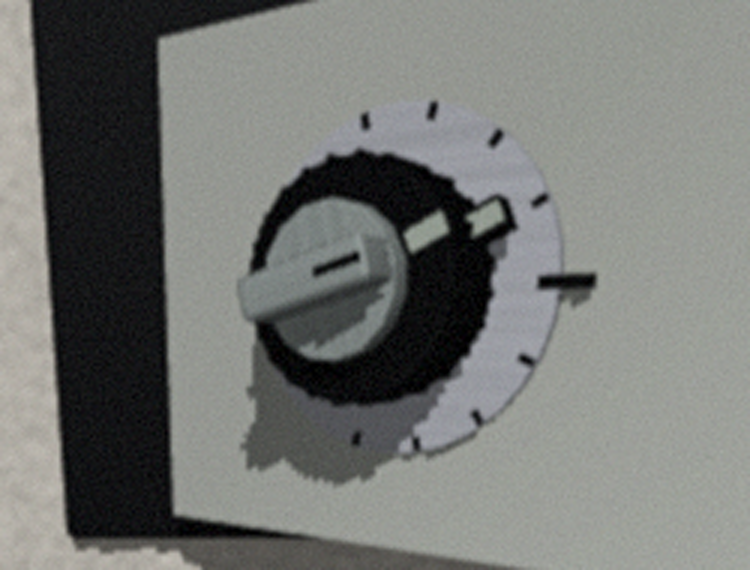

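The pointer is now at crop (490,217), with the stroke on the ring at (427,231). The timer stroke is unchanged at about (337,264).

```bash
cat > ring.py <<'E'
from k import *
CC=np.array([.0846,-.1254])
def measure(f):
    """angle of the white pointer strokes (top of tab, 16 mm out; top of ring, 31 mm out) and of the timer's black stroke"""
    S=load(f);p=S[0].astype(int);out={}
    for n,o,lo,hi in (("tab",.016,.0315,.0365),("ringtop",.031,.0215,.0285),("timer",.052,.006,.019)):
        pts=[]
        for v in range(0,230):
            for u in range(180,520):
                q=face(S,u,v,o)-CC; r=np.hypot(*q)
                if not lo<r<hi: continue
                R_,G,B=p[v,u]
                if (n=="timer" and max(R_,G,B)<45) or (n!="timer" and G>R_+4 and G>B+4 and G>150): pts.append(q)
        if pts:
            m=np.mean(pts,0);out[n]=(len(pts),round(float(np.degrees(np.arctan2(m[1],m[0]))),1),m.round(4))
    return out
E
python3 - <<'E'
from ring import *
S=load("w8.png")
for q,o in(((490,217),.016),((427,231),.031),((316,271),.052),((357,258),.052),((567,281),0)):
    u=crop((233,5),3,q)[0];f=face(S,*u,o)-CC;print(q,f,np.degrees(np.arctan2(f[1],f[0])).round(1),S[0][int(round(u[1])),int(round(u[0]))])
print(measure("w6.png"));print(measure("w8.png"))
E
```

```text
(490, 217) [0.03368279 0.01435287] 23.1 [141 151 142]
(427, 231) [0.02442575 0.01055026] 23.4 [148 153 144]
(316, 271) [0.00715625 0.00136425] 10.8 [20 20 20]
(357, 258) [0.0177269  0.00367984] 11.7 [56 59 58]
(567, 281) [4.85983485e-02 3.49902645e-05] 0.0 [8 7 7]
{'tab': (23, 81.9, array([0.0048, 0.0335])), 'ringtop': (42, 78.9, array([0.0048, 0.0246])), 'timer': (306, 140.4, array([-0.0019,  0.0015]))}
{'tab': (20, 23.6, array([0.0318, 0.0139])), 'ringtop': (45, 23.4, array([0.023, 0.01 ])), 'timer': (315, 138.7, array([-0.0019,  0.0017]))}
```

```bash
cat > pen.py <<'E'
from plan import *
def pen(tcp,yaw,al):
    X=Rw.T@(np.array(tcp)-[0,0,.173]-ow)-C;psi=np.radians(yaw+6.15);u=np.array([np.cos(psi),np.sin(psi),0]);v=np.array([np.sin(psi),-np.cos(psi),0])
    a=np.radians(al);rad=np.cos(a)*Kx+np.sin(a)*Y;tan=-np.sin(a)*Kx+np.cos(a)*Y
    tab=np.array([r*rad+l*tan+o*Kz for r in np.linspace(.030,.038,5) for l in(-.004,0,.004) for o in(.008,.012,.016)])-X
    i=(tab[:,2]>0)
    return X.round(4),"out of tip corners",[round(float((X+a*.011*u+b*.014*v)@Kz),4) for a in(-1,1) for b in(-1,1)],"tab u",(tab[i]@u).min().round(4),(tab[i]@u).max().round(4),"v",(tab[i]@v).min().round(4),(tab[i]@v).max().round(4), "n",i.sum(), "tab z", tab[:,2].min().round(4), tab[:,2].max().round(4)
E
python3 -c "
from pen import *
print(pen((.4739,-.1935,.2856),23.3,23.3));print(pen((.4739,-.1935,.2856),23.3,8));print(pen((.4714,-.189,.2842),32,23.3))
print(pen((.4525,-.1735,.2702),64.4,51))"
```

```text
(array([0.0193, 0.0263, 0.0291]), 'out of tip corners', [0.0222, 0.0143, 0.0112, 0.0033], 'tab u', np.float64(-0.0129), np.float64(-0.0034), 'v', np.float64(0.006), np.float64(0.0149), 'n', np.int64(15), 'tab z', np.float64(-0.0076), np.float64(0.005))
(array([0.0193, 0.0263, 0.0291]), 'out of tip corners', [0.0222, 0.0143, 0.0112, 0.0033], 'tab u', np.float64(-0.016), np.float64(-0.0047), 'v', np.float64(0.0136), np.float64(0.0243), 'n', np.int64(23), 'tab z', np.float64(-0.0058), np.float64(0.0059))
(array([0.0163, 0.0305, 0.0277]), 'out of tip corners', [0.0232, 0.0133, 0.0133, 0.0034], 'tab u', np.float64(-0.0151), np.float64(-0.0041), 'v', np.float64(0.0092), np.float64(0.0192), 'n', np.int64(23), 'tab z', np.float64(-0.0062), np.float64(0.0064))
(array([-0.0041,  0.0439,  0.0137]), 'out of tip corners', [0.0233, 0.0081, 0.0191, 0.0039], 'tab u', np.float64(-0.0175), np.float64(-0.0057), 'v', np.float64(0.0135), np.float64(0.0261), 'n', np.int64(45), 'tab z', np.float64(0.0019), np.float64(0.0149))
```

The tab slid under the finger at about 23° (tool should have taken it to ~8°). I'll finish by gripping the ring itself across the warmer's y axis and twisting, with the camera on the front side. Open and turn first, high up.

```bash
python3 -m creep '[[[0.5,1,0,7,8.5],[0.5,1,0,7,8.5],[0.5,1,0,7,8.5],[0.5,1,0,7,8.5],[0.5,1,0,7,8.5],[0.5,1,0,7,8.5],[0.3,1,0,7,8.5],[0,1,0,7,8.5],[0,0,0,7,8.5],[0,0,0,7,8.5],[0,0,0,7,8.5],[0,0,0,7,8.5]]]' 20; python3 -m creep '[[[0,0,0,7,8.5],[0,0,0,7,8.5],[0,0,0,6,8.5],[0,0,-2.5,0,8.5],[0,0,-2.5,0,8.5],[0,0,-1.5,0,8.5],[0,0,0,0,8.5],[0,0,0,0,8.5]]]'
python3 -c "
from h import *
o=manip.get_obs();q=o['orientation'];print(o['eef_pos'],2*np.degrees(np.arctan2(q[2],q[1])),o['joint_pos'])"
```

```text
t: 17.32
eef_pos: [0.4409, -0.2163, 0.3696]
orientation: [-0.0, 0.104, 0.995, -0.0]
wrist_force: [0.3, -0.5, 0.0]
gripper_width: 0.0849
t: 17.98
eef_pos: [0.4408, -0.2165, 0.3043]
orientation: [-0.001, -0.068, 0.998, 0.0]
wrist_force: [0.2, -0.4, -0.8]
gripper_width: 0.0848
[ 0.44081485 -0.21648532  0.30431593] 187.74082267297732 [ 0.43731484  0.41592695 -0.04307716  1.98634822  0.02601639  0.74152094
  2.0845884 ]
```

```bash
python3 -m creep '[[[0,0,-2,0,8.5],[0,0,-1.5,0,8.5],[0,0,-0.8,0,8.5],[0,0,-0.4,0,8.5],[0,0,0,0,8.5],[0,0,0,0,8.5]]]'; python3 -m creep '[[[0,0,0,0,5],[0,0,0,0,5],[0,0,0,0,5],[0,0,0,0,5],[0,0,0,0,5],[0,0,0,0,5]]]' 20
```

```text
t: 18.48
eef_pos: [0.4411, -0.2169, 0.2584]
orientation: [0.0, -0.068, 0.998, -0.0]
wrist_force: [0.3, 0.6, -0.1]
gripper_width: 0.0847
t: 18.98
eef_pos: [0.441, -0.2171, 0.2589]
orientation: [0.001, -0.067, 0.998, -0.001]
wrist_force: [-1.5, 0.5, 7.9]
gripper_width: 0.061
```

Gripped the ring at 61 mm with little force. Twisting.

```bash
python3 -m creep '[[[0,0,0,-2,5],[0,0,0,-3,5],[0,0,0,-3,5],[0,0,0,-3,5],[0,0,0,-3,5],[0,0,0,0,5]]]'; python3 -m creep '[[[0,0,0,-3,5],[0,0,0,-3,5],[0,0,0,-3,5],[0,0,0,-3,5],[0,0,0,0,5]]]'
python3 - <<'E'
from h import *
S=snap("wrist","w9.png");print(px(S,[.4519,-.2176,.0835]))
E
```

```text
t: 19.48
eef_pos: [0.4415, -0.2165, 0.2584]
orientation: [0.001, 0.055, 0.998, -0.0]
wrist_force: [1.5, 0.3, 3.4]
gripper_width: 0.0594
t: 19.9
eef_pos: [0.4412, -0.2162, 0.2587]
orientation: [0.001, 0.158, 0.987, 0.0]
wrist_force: [-1.7, 2.4, 8.4]
gripper_width: 0.0593
[324.25611985 267.42915496]
```

```bash
python3 -m creep '[[[0,0,0,0,8.5],[0,0,0,0,8.5],[0,0,0,0,8.5],[0,0,0,0,8.5],[0,0,1.5,0,8.5],[0,0,3,0,8.5],[0,0,3.5,0,8.5],[1.5,0,3.2,0,8.5],[2.5,0,0,0,8.5],[2,0,0,0,8.5],[0,0,0,0,8.5],[0,0,0,0,8.5]]]'
python3 - <<'E'
from h import *
S=snap("wrist","w10.png");c=px(S,[.4519,-.2176,.0835]).astype(int);print(c)
u0=max(c[0]-110,0);v0=max(c[1]-100,0);print(u0,v0)
cv2.imwrite("pics/c10.png",cv2.resize(S[0][v0:v0+200,u0:u0+220],None,fx=3,fy=3,interpolation=cv2.INTER_CUBIC)[:,:,::-1])
import ring
from ring import *
p=S[0].astype(int)
for n,o,lo,hi in (("tab",.016,.032,.0365),("ringtop",.031,.0215,.0285)):
    pts=[(q:=face(S,u,v,o)-CC) for v in range(400) for u in range(150,500) if lo<np.hypot(*(face(S,u,v,o)-CC))<hi and p[v,u].min()>105]
    a=np.degrees(np.arctan2(*np.array(pts).T[::-1])); h,e=np.histogram(a,36,(-180,180)); print(n,[(int(x),int(k)) for x,k in zip(e,h) if k])
E
```

```text
t: 20.95
eef_pos: [0.5011, -0.2166, 0.3691]
orientation: [-0.0, 0.158, 0.987, 0.0]
wrist_force: [-0.6, 0.4, -0.2]
gripper_width: 0.0851
[301 145]
191 45
tab [(-180, 25), (-170, 31), (-160, 4), (-110, 3), (-100, 7), (-90, 8), (-80, 12), (-70, 9), (-60, 12), (-50, 21), (-40, 18), (-30, 13), (-20, 9), (0, 27), (10, 11), (20, 13), (30, 17), (40, 20), (50, 29), (60, 36), (70, 35), (80, 35), (90, 34), (100, 32), (110, 30), (120, 18), (130, 9), (140, 3), (160, 4), (170, 14)]
ringtop [(-180, 38), (-170, 39), (-160, 23), (-150, 3), (0, 45), (10, 13), (110, 3), (120, 3), (130, 6), (140, 8), (150, 9), (160, 12), (170, 15)]
```

```bash
cat >> ring.py <<'E'
def ang(f):
    S=load(f);p=S[0].astype(int);res={}
    for n,o,lo,hi,R in (("tab",.016,.032,.0365,8),("ringtop",.031,.0215,.0285,35)):
        pts=np.array([q for v in range(400) for u in range(150,500) for q in [face(S,u,v,o)-CC] if lo<np.hypot(*q)<hi and p[v,u].min()>105])
        a=np.degrees(np.arctan2(pts[:,1],pts[:,0]));res[n]=a
    r=res["ringtop"];r=r[abs(r)<40];c=np.median(r);t=res["tab"];t=t[abs(t-c)<9]
    return "ringtop",len(r),r.mean().round(2),r.std().round(2),"tab",len(t),t.mean().round(2)
E
python3 -c "
from ring import *
print(ang('w8.png'),ang('w10.png'))
S=load('w10.png');u=px(S,toworld(.0846+.0484,-.1254,0));print('long mark px',u)
p=S[0];v0,u0=int(u[1]),int(u[0]);w_=p[v0-8:v0+9,u0-10:u0+11].sum(2);vv,uu=np.where(w_<150);print(len(vv),uu.mean()+u0-10,vv.mean()+v0-8)
f=face(S,uu.mean()+u0-10,vv.mean()+v0-8,0)-CC;print(f,np.degrees(np.arctan2(f[1],f[0])))"
```

```text
('ringtop', 67, np.float64(23.47), np.float64(3.24), 'tab', 47, np.float64(24.57)) ('ringtop', 58, np.float64(6.82), np.float64(3.37), 'tab', 35, np.float64(7.58))
long mark px [310.84178405 196.73115137]
42 310.1666666666667 196.66666666666666
[ 0.04822585 -0.00054027] -0.6418583902867236
```

Ring is at about +7.2° relative to the long mark (26° twist gave 16.5°). One more regrasp and a twist of about 11.5°.

```bash
python3 -m creep '[[[-2.5,0,0,6,8.5],[-2.5,0,0,6,8.5],[-1,0,-2,6,8.5],[0,0,-3,0,8.5],[0,0,-3,0,8.5],[0,0,-2,0,8.5],[0,0,-0.8,0,8.5],[0,0,-0.3,0,8.5],[0,0,0,0,8.5],[0,0,0,0,8.5]]]'; python3 -m creep '[[[0,0,0,0,5],[0,0,0,0,5],[0,0,0,0,5],[0,0,0,0,5],[0,0,0,0,5],[0,0,0,0,5]]]' 20;  python3 -m creep '[[[0,0,0,-2,5],[0,0,0,-3,5],[0,0,0,-3,5],[0,0,0,-3.5,5],[0,0,0,0,5],[0,0,0,0,5]]]'; python3 -m creep '[[[0,0,0,0,8.5],[0,0,0,0,8.5],[0,0,0,0,8.5],[0,0,0,0,8.5],[0,0,1.5,0,8.5],[0,0,3,0,8.5],[0,0,3.5,0,8.5],[1.5,0,3.1,0,8.5],[2.5,0,0,0,8.5],[2,0,0,0,8.5],[0,0,0,0,8.5],[0,0,0,0,8.5]]]'
python3 - <<'E'
from ring import *
S=snap("wrist","w11.png");print(ang("w11.png"))
E
```

```text
t: 21.83
eef_pos: [0.4409, -0.217, 0.2596]
orientation: [0.0, 0.002, 1.0, -0.0]
wrist_force: [0.0, -0.7, 0.7]
gripper_width: 0.085
t: 22.33
eef_pos: [0.441, -0.2168, 0.2599]
orientation: [0.001, 0.002, 1.0, -0.0]
wrist_force: [-1.8, 1.7, 8.3]
gripper_width: 0.0599
t: 22.83
eef_pos: [0.4416, -0.2164, 0.2595]
orientation: [0.001, 0.101, 0.995, -0.0]
wrist_force: [1.9, 0.5, 6.5]
gripper_width: 0.0592
t: 23.83
eef_pos: [0.5011, -0.2166, 0.3691]
orientation: [-0.001, 0.102, 0.995, 0.0]
wrist_force: [-0.8, 0.5, -0.2]
gripper_width: 0.085
('ringtop', 60, np.float64(-0.56), np.float64(3.46), 'tab', 39, np.float64(0.09))
```

```bash
python3 -m creep '[[[0,-3,1,0,8.5],[0,-3,1,0,8.5],[0,-3,1,0,8.5],[0,-3,1,0,8.5],[0,0,0,0,8.5],[0,0,0,0,8.5]]]'
python3 - <<'E'
from ring import *
S=load("w11.png");c=px(S,toworld(.0846,-.1254,.02)).astype(int)
# rectify the timer's top plane (52 mm out): x up = slope up, 0.2 mm/px
def rect(S,o,h=.055):
    g=np.linspace(-h,h,400);mx=np.zeros((400,400),np.float32);my=mx.copy()
    for i,s in enumerate(-g):
        for j,y in enumerate(-g): mx[i,j],my[i,j]=px(S,toworld(.0846+s,-.1254+y,o))
    return cv2.remap(S[0],mx,my,cv2.INTER_CUBIC)
T=snap("top","t12.png")
a=rect(load("w6.png"),.052,.025);b=rect(S,.052,.025);d=rect(S,.016)
e=cv2.resize(T[0][180:280,270:370],(400,400),interpolation=cv2.INTER_CUBIC)
im=np.vstack([np.hstack([a,b]),np.hstack([d,e])]);cv2.imwrite("pics/c12.png",cv2.resize(im,(600,600))[:,:,::-1])
E
```

```text
t: 24.38
eef_pos: [0.499, -0.339, 0.4095]
orientation: [-0.0, 0.105, 0.995, -0.0]
wrist_force: [0.3, 0.4, -0.4]
gripper_width: 0.0852
```

View pics/c12.png

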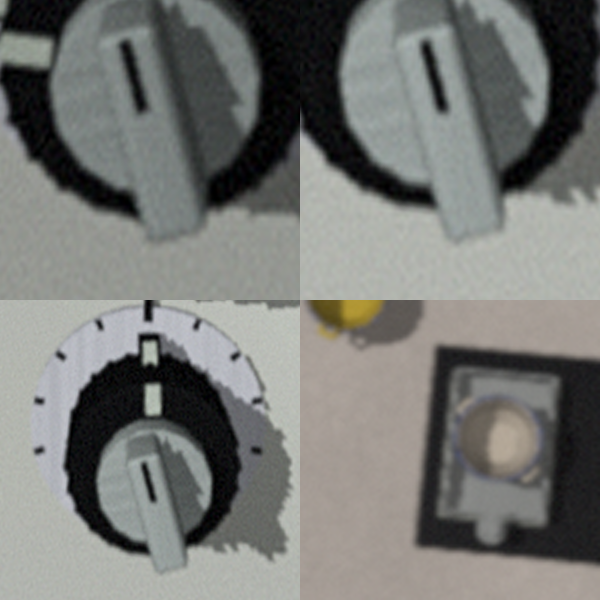

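The last picture shows the timer stroke with the same tilt before (top left) and after (top right). The ring pointer is under the long mark (about (148,350), mark (148,312)), and the tray is square on the warmer with the bowl in it. Handing in.

```bash
python3 -c "
from plant import job;print(job.hand_in())"
```

```text
the job is handed in; nothing more can be done
None
```

The tray is home with the bowl standing in it, and the outer ring points at the long mark. I handed in at about 24.4 s of the 56 s, with the gripper clear of everything.

- **Tray:** I pushed it by its outer side with closed fingers. My last measurement was about −6.3° (readings from −6.0° to −6.6°) against −6.1° for the warmer. The white outline was fully covered, and the top picture just before hand-in shows the tray still square. The fingers stayed outside the tray, so the bowl was not touched.
- **Ring:** It started at about +80°. Pushing the pointer tab brought it to +23°, where the tab slipped under the finger. I then gripped the ring itself and finished in two twists. The last reading was −0.6° on the ring top and +0.1° on the tab. The calibration is good to about 2 mm, so the last half degree is uncertain.
- **Timer:** The straightened views before and after show the black stroke at the same tilt, about 11°. That comparison is by eye, because my automatic timer reading did not work.
- **Crockery:** I kept well clear of the mug, plates and jar, but did not re-measure their positions at the end.

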